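# Set the microscope zoom to 6 and bring the gilded finial under the lens

### The job

Prepare the inspection of the gilded finial: turn the microscope's zoom sleeve until its orange pointer clicks in at 6, and slide the tray under the lens by its black knob until the red line on the tray meets the red lines beside it on the rail bed. Either may be done first. Keep the finial standing on the tray, and leave the other things on the bench where they are.

Things in the scene. Friction and masses are not known exactly. Their poses are not given: they have to be found in the camera images.
- microscope: fixed inspection microscope; origin on the table under the vertical lens axis, z up, +x the side from which the scale is read, +y the way the tray is drawn out. White rail bed 136 wide (x), 14 high, from y -140 to +330. Column 125 behind the axis (-x), top at height 168
- dial (a point): centre of the black dial plate's top, 174 above the table, on the lens axis, axes as the microscope's; plate 150 diameter with white numerals 1 to 8 every 24 degrees on its +x half, rising counter-clockwise from above: 1 at -84 degrees from +x, 6 at +36, 8 at +84. The sleeve stands on it; above the sleeve a fixed black cap, 40 diameter, 227 to 239 above the table
- lens_axis (a point): on the lens axis at the underside of the white ring light (84 diameter), 128 above the table: the overhang under which the tray slides
- zoom_sleeve (a joint): angle of the zoom sleeve about the vertical lens axis, rad, counter-clockwise from above positive: 0 at value 1, then 0.419 (24 degrees) per value, so 6 is 2.094; turns from 1 to 8 only, and clicks into a detent at each value (about 0.3 N m to leave one)
- sleeve_grip (a point): point on the axis of the zoom sleeve at a good grip height, 210 above the table, 34 above the sleeve's lower end; the sleeve is a ribbed grey cylinder, 58 diameter, 50 high (176 to 226 above the table), with an orange stripe; grasp at any yaw; the axes turn with the sleeve
- pointer (a point): tip end of the sleeve's orange pointer, a 4 high tab at the sleeve's lower edge, 39 from the axis; its direction from the axis shows the value
- tray_centre (a point): centre of the sliding tray's plate on its upper side, 34 above the table; plate 90 (x) x 100 (y), 10 thick, aluminium with blue pad, axes as the microscope's. It slides only along the microscope's y: exactly on the lens axis (y 0) the red lines meet, at the start it is drawn out 60 to 110 to +y, and it can run 20 or more too far; about 2 N to slide, stays where left
- tray_line (a point): middle of the tray's red line, which crosses the tray's 44 wide tongue 105 from the tray centre (+y), 34 above the table
- index_line (a point): point midway between the rail bed's two red lines (on small white blocks 58 either side), 105 from the lens axis (+y) and 30 above the table; the tray's line must end level with it along y
- tray: the sliding tray; origin at the centre of its plate's underside, 24 above the table, axes as the microscope's
- tray_knob (a point): on the axis of the tray's upright black knob at grip height, 76 above the table, 170 from the tray centre (+y); the knob is a cylinder 28 diameter, from 52 to 94 above the table, on a 18 diameter stem
- finial: loose gilded bronze finial standing on the tray, 65 high, foot 42 diameter, about 0.3 kg; origin at the centre of its underside, z up; passes under the ring light with 29 to spare
- gilt_ring: gilded bronze ring mount with three leaf arms, lying flat, ring 108 across, 12 high; origin at ring centre, underside; to be left alone
- solvent_bottle: upright white plastic bottle with red cap, 54 diameter, 120 high; origin at centre of underside; to be left alone
- flat_brush: flat brush lying down, black handle, brass ferrule, 178 long, 34 wide, 10 high; origin on its underside, 90 from the handle end; to be left alone
- stick_bundle: bundle of wooden sticks lying down, 170 long, 20 wide, 12 high; origin at centre of underside; to be left alone
- mouse: black computer mouse, 105 x 62 x 30; origin at centre of underside; to be left alone
- copper_tube: upright copper tube offcut, 32 diameter, 60 high; origin at centre of underside; to be left alone
Things that resemble listed ones, but are neither listed nor needed, are in the scene too. Leave any blue or green look-alike of the finial alone.

How it is judged:
At the end, for the whole second after the job is handed in: Zoom sleeve at rest at 6 (2.094 +- 0.12 rad); tray at rest with its red line within 7 mm of the index lines; finial upright (within 0.15 rad), at rest, within 35 mm of the tray centre along both tray axes; every other loose thing within 30 mm of its start (value of joint zoom_sleeve between 1.9744 and 2.2144 rad and y of tray_line in the frame of index_line between -0.007 and 0.007 m and velocity of joint zoom_sleeve between -0.05 and 0.05 rad/s and linear speed of tray below 0.01 m/s and x of finial in the frame of tray_centre between -0.035 and 0.035 m and y of finial in the frame of tray_centre between -0.035 and 0.035 m and angle between finial's own z axis and vertical below 0.15 rad and linear speed of finial below 0.02 m/s and distance of each of gilt_ring, solvent_bottle, flat_brush, stick_bundle, mouse, copper_tube from where it was at the start of the episode below 0.03 m); the robot touches nothing.
It fails at once if the finial is tipped over (tilted more than 0.4 rad) (angle between finial's own z axis and vertical above 0.4 rad).
It fails at once if another loose thing on the bench is pushed away by more than 40 mm (distance of any of gilt_ring, solvent_bottle, flat_brush, stick_bundle, mouse, copper_tube from where it was at the start of the episode above 0.04 m).
It also fails if it takes over 54 s, if anything falls off the work surface, if the arm or the gripper's body presses on something with over 40 N, if the wrist force passes 120 N, or if a joint passes its speed limit or range.

### The arm

A 7-joint arm with a two-finger parallel gripper is mounted at the origin on the work surface. World frame = base frame: x ahead of the robot, y to its left, z up, the work surface at z = 0. Lengths are in m, angles in rad, forces in N, time in s.
With the tool pointing down it reaches from about 0.4 to 0.875 m from the base axis. Payload 19.3 kg.
Tool frame: the origin (TCP) lies at the very end of the fingers, on their centre line; the grasp point (between the pads) lies 19 mm behind it; z points along the fingers, y is the line along which they close (so a half turn about z gives the same grasp; the last joint's range is limited). The gripper opens to 85 mm and grips with 20 to 120 N. Pads are 22 mm wide; open, the fingers measure 114 mm over their backs; the gripper's body (76 mm by 85 mm) begins 54 mm behind the grasp point. The pads swing forward as they close: fully open they stand 13 mm farther back than shut.
Start: joints at [-0.07, 0.521, -0.036, 1.599, 0.021, 1.021, -0.113], TCP at [0.625, -0, 0.206] pointing down, gripper open.
Joint ranges: [-2.91, 2.91], [-0.3, 2.13], [-1.5, 1.42], [0.17, 2.43], [-1.26, 4.41], [0.16, 1.93], [-2.52, 2.52]. Speed limits (rad/s): [1.89, 1.89, 2.39, 2.39, 3.01, 3.01, 3.01].

### API

Orientations are given as [roll, pitch, yaw] about the fixed x, y, z axes, in that order (R = Rz(yaw) Ry(pitch) Rx(roll)).
In Python, from workcell import observe, grab_frame, job_done gives the robot as it stands.
- The arm moves only by the tool move_arm, never from a script. Its argument "plan" is a list that holds one entry, the list of rows, each a list of 7 numbers: the shift along the tool's x, y, z each as a share of 0.02 m, from -1 to 1, then the turn, a rotation vector about the tool's x, y, z each as a share of 6 degrees, from -1 to 1, then the opening, from -1 (shut) to 1 (fully open). A call has exactly 10 rows; each row shifts and turns the commanded pose from where the row before left it, along the tool's axes as they then stand; what a row does not reach is not made up. A row lasts 1/10 s, in which the tool goes at most 50 mm and 8.59 degrees, less where a joint would pass 70% of its speed; a pose out of reach is approached as far as the arm can. A call with a number of a shift or a turn outside -1 to 1 is refused whole. A call with a gripper value outside its range is refused whole. The fingers move at their own pace and stop on an object; "grip_force" is the grip in N (left out, the last holds). Time passes only in rows, so rows that do not move let the fingers close, or fill a call up. It gives the time, the measured TCP pose, the force, the opening and the grip force at its end, in the units of the state.
- observe(): the state, without advancing time (a new reading comes with each control period).
- grab_frame(name): name is "scene" or "side" or "wrist"; returns a dict with "color" (400x640x3 uint8, red, green, blue), "intrinsics" (3x3 intrinsics, pixels), "position" and "orientation" of the camera in the world; the wrist camera has in their place "tool_from_camera" (4x4, takes a point from camera to tool coordinates, whose origin is the TCP and whose axes are the flange's). Camera axes: x right, y down, z forward; pixel columns grow to the right and rows downward; lengths in m; the calibration is good to about 2 mm. A picture is of the moment at which its call begins: read the wrist's pose just before it. There is no depth.
- job_done(): hands the job in; it is judged then, once.
The state is a dict: "clock": time; "qpos": joint angles; "qd": joint speeds; "joint_efforts": joint torques, N m; "position": TCP position; "tool_rot": TCP orientation; "force": force on the tool from outside, world axes, zero at the start; "moment": the same for the moment, N m; "grip_width": finger opening in m; "finger_force": force on a finger pad.
Only numpy, scipy, OpenCV 4.12 (cv2) and the standard library are available. Lean on these libraries where they do the work, as an engineer would, in place of code of your own. Each camera call takes 0.05 s, during which the arm holds its last target. There are 200 camera calls.

## Working session

There is one attempt and no reset: what is moved stays moved. The work goes in short steps, Python scripts to look and compute and a tool call to move; the robot and the scene stay as the last step left them, time stands still between calls to the robot, and variables do not carry over. Pictures are saved under pics/ and viewed, at most 10 in all, crops included, and the job is handed in when it is done.

Besides the shell and the picture viewer there is one more tool, called after "Call:" as a command line: name --argument value ..., lists and objects as JSON in quotes. move_arm: Moves the arm, as the interface text tells. Shift numbers are shares of 0.02 m and turn numbers shares of 6 degrees, none past 1 either way. Its arguments: {"type":"object","properties":{"plan":{"type":"array"},"grip_force":{"type":"number"}},"required":["plan"]}

```bash
mkdir -p pics; python3 - <<'E'
from workcell import *
import cv2,json,numpy as np
s=observe();print(s)
for n in("scene","side"):
    f=grab_frame(n);cv2.imwrite(f"pics/{n}0.png",f["color"][:,:,::-1])
    np.savez(f"{n}.npz",**{k:np.array(v) for k,v in f.items()})
    print(n,f["intrinsics"],f["position"],f["orientation"])
E
```

```text
{'clock': 0.0, 'qpos': array([-0.07017459,  0.52203445, -0.03634479,  1.59997715,  0.02118656,
        1.0211078 , -0.11282951]), 'qd': array([-0.00052613, -0.00120312,  0.00040861, -0.00086652,  0.0007255 ,
       -0.00148338, -0.00046699]), 'joint_efforts': array([-4.24098413e-03, -9.27110124e+01,  1.97758444e+00, -3.69928443e+01,
        1.76317629e-02,  8.19846697e-03, -6.58496788e-05]), 'position': array([ 6.24642031e-01, -3.97823016e-05,  2.05423863e-01]), 'tool_rot': array([-3.14045188e+00,  6.11939986e-05,  1.57073897e+00]), 'force': array([-0.0720643 , -0.15268577,  0.31040329]), 'moment': array([-0.00752113,  0.00298844, -0.02856726]), 'finger_force': 0.0, 'grip_width': 0.08555457177988182}
scene [[458.5840352    0.         322.8349956 ]
 [  0.         458.5840352  196.76717418]
 [  0.           0.           1.        ]] [ 1.18739951 -0.07859812  1.10425107] [-2.55552159  0.0140664   1.47732015]
side [[414.58000896   0.         319.74084465]
 [  0.         414.58000896 192.80400072]
 [  0.           0.           1.        ]] [ 0.18159701 -0.71053006  0.81673156] [-2.29145924  0.01799077 -0.53926143]
```

View pics/scene0.png

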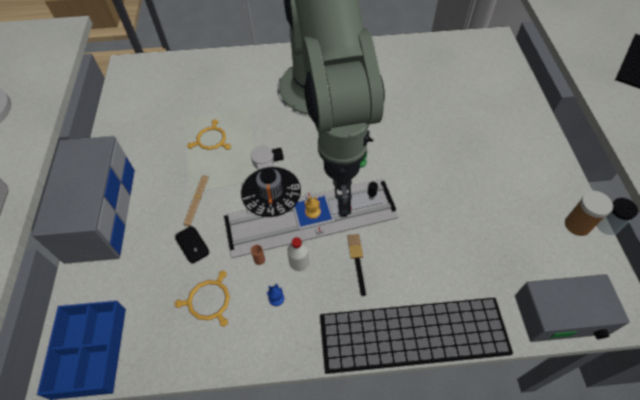

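View pics/side0.png

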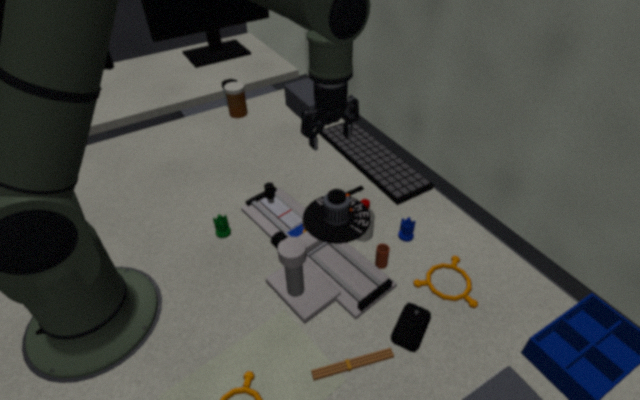

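The scene view shows the microscope with its dial at about (271,190), tray and gold finial at (312,207), and the black knob at (373,188). The blue look-alike is at (276,295) and the green one at (363,160). The one on the tray's blue pad is gold, so that is the finial. Next I'll enlarge crops to measure.

```bash
python3 - <<'E'
import cv2
a=cv2.imread("pics/scene0.png")[135:260,215:405]
cv2.imwrite("pics/c1.png",cv2.resize(a,None,fx=4.2,fy=4.2,interpolation=cv2.INTER_CUBIC))
b=cv2.imread("pics/side0.png")[165:325,230:410]
cv2.imwrite("pics/c2.png",cv2.resize(b,None,fx=3.7,fy=3.7,interpolation=cv2.INTER_CUBIC))
E
```

```text
(no output)
```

View pics/c1.png

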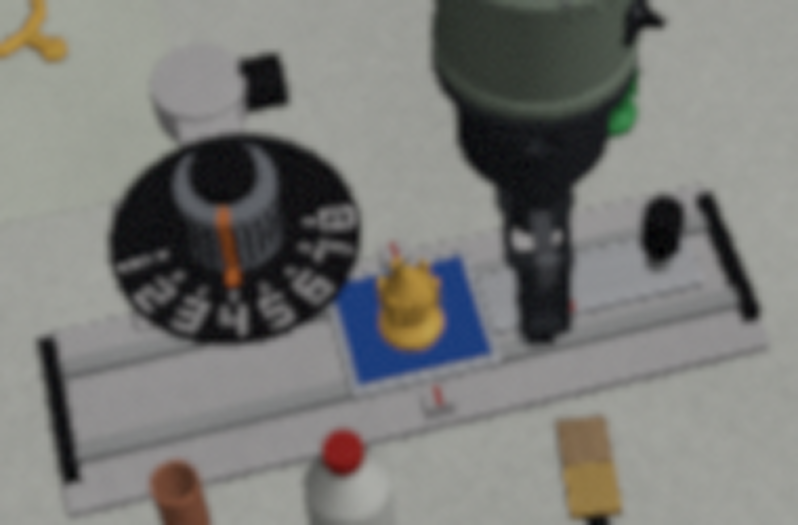

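View pics/c2.png

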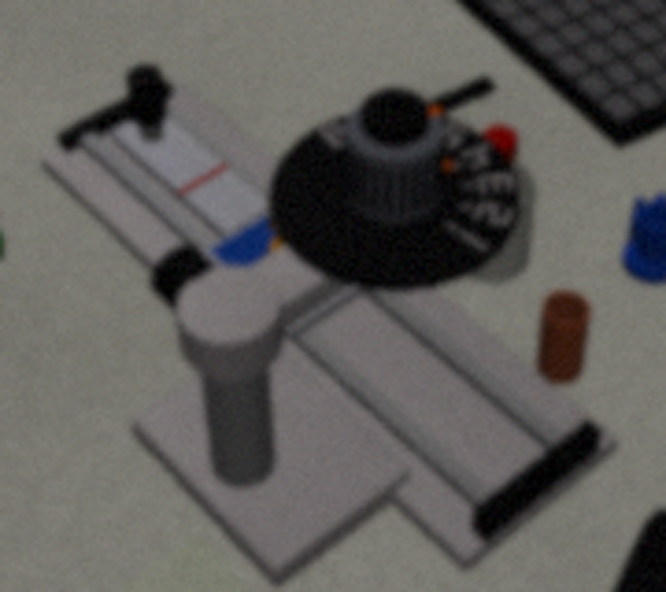

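The scene crop shows the orange pointer at numeral 4 (232,280). The dial ellipse is centred at about (235,238), the index lines are at (437,395) and (394,250), and the knob top is at (663,213). In the side crop, the tray line is at (204,180), the knob top at (147,76) and the dial centre at (397,198). I'll fit the pose from these.

```bash
cat > h.py <<'E'
import numpy as np
from scipy.spatial.transform import Rotation as R
from scipy.optimize import least_squares
def cam(n):
    f=np.load(n+".npz");return f["intrinsics"],f["position"],R.from_euler("xyz",f["orientation"]).as_matrix()
def proj(c,P):
    K,p,r=c;q=(np.atleast_2d(P)-p)@r@K.T;return q[:,:2]/q[:,2:]
E
python3 - <<'E'
from h import *
S,D=cam("scene"),cam("side")
sc=[((0,0,.174),0,(235.5,238)),((.068,-.14,0),0,(70,515)),((.068,.33,0),0,(768,347)),((.058,.105,.03),0,(437,395)),((-.058,.105,.03),0,(394,250)),((0,.17,.094),1,(663,213)),((0,0,.239),0,(222,172))]
sd=[((0,0,.174),0,(397,198)),((0,.17,.094),1,(147,76)),((0,.105,.034),1,(204,180)),((-.068,-.14,0),0,(467,568)),((.068,-.14,0),0,(615,445)),((-.068,.33,0),0,(43,163)),((0,0,.239),0,(397,113))]
def res(v,raw=0):
    x,y,a,d=v;o=[]
    for c,L,s,off in((S,sc,4.2,(215,135)),(D,sd,3.7,(230,165))):
        for P,t,uv in L:
            P=np.array(P)+[0,d*t,0];W=R.from_euler("z",a).apply(P)+[x,y,0]
            o.append(proj(c,W)[0]-((np.array(uv)+.5)/s-.5+off))
    return np.array(o) if raw else np.ravel(o)
r=least_squares(res,[.65,-.17,0.1,.08],loss="soft_l1");print(r.x,r.cost);print(res(r.x,1).round(1))
x,y,a,d=r.x
print("knob",R.from_euler("z",a).apply([0,.17+d,.076])+[x,y,0])
E
```

```text
[ 0.53965145 -0.16077991  0.17141124  0.09916731] 8.491399874567827
[[-0.3 -0.7]
 [-0.3  2.4]
 [ 0.3  1.3]
 [ 0.2  0.5]
 [-0.1  0.5]
 [-0.6 -0.4]
 [-0.1 -0.7]
 [-0.7 -2.8]
 [-0.4 -0.6]
 [ 0.3 -0.3]
 [-0.2  0.9]
 [ 0.8  0.4]
 [-0.7  1. ]
 [-0.4 -1.9]]
knob [0.49373875 0.10444276 0.076     ]
```

Call:
move_arm --plan '[[[0.74,-0.935,0.3,0,0,0,1],[0.74,-0.935,0.3,0,0,0,1],[0.74,-0.935,0.3,0,0,0,1],[0.74,-0.935,0.3,0,0,0,1],[0.74,-0.935,0.3,0,0,0,1],[0.74,-0.935,0.3,0,0,0,1],[0.74,-0.935,0.3,0,0,0,1],[0,0,0,0,0,-0.82,1],[0,0,0,0,0,-0.82,1],[0,0,0,0,0,0,1]]]' --grip_force 60

```text
clock: 1.1
position: [0.4939, 0.1036, 0.1639]
tool_rot: [-3.141, -0.0, 1.744]
force: [-0.5, -0.2, 0.5]
grip_width: 0.0855
finger_force: 0.0
```

```bash
python3 - <<'E'
from workcell import *
from h import *
import cv2
s=observe();print(s["position"],s["tool_rot"],s["qpos"])
f=grab_frame("wrist");im=f["color"][:,:,::-1].copy()
T=np.array(f["tool_from_camera"]);K=f["intrinsics"];np.savez("w1.npz",T=T,K=K,p=s["position"],r=s["tool_rot"])
Rw=R.from_euler("xyz",s["tool_rot"]).as_matrix()
x,y,a,d=.5397,-.1608,.1714,.0992
for nm,P in {"knobtop":(0,.17+d,.094),"line":(0,.105+d,.034),"i1":(.058,.105,.03),"i2":(-.058,.105,.03)}.items():
    W=R.from_euler("z",a).apply(P)+[x,y,0]
    q=Rw.T@(W-s["position"]);c=np.linalg.inv(T)@np.r_[q,1];u=K@c[:3];u=u[:2]/u[2]
    print(nm,W,u.round(1))
    cv2.circle(im,tuple(int(v) for v in u.round()),2,(255,0,255),-1)
cv2.imwrite("pics/w1.png",im)
# green lookalike at table
S=cam("scene");K,p,r=S;ray=r@np.linalg.inv(K)@[363,164,1];t=(0.01-p[2])/ray[2];print("green",p+t*ray)
E
```

```text
[0.49389375 0.10359733 0.1638615 ] [-3.14120039e+00 -3.94847824e-05  1.74432012e+00] [-0.23487097  0.38883474 -0.11468689  1.95172346  0.06009899  0.80462465
 -0.20925372]
knobtop [0.49378471 0.1044554  0.094     ] [317.2 201.5]
line [0.50487124 0.04040785 0.034     ] [317.1 241.1]
i1 [ 0.57894111 -0.04744597  0.03      ] [364.  313.4]
i2 [ 0.46464087 -0.06723117  0.03      ] [270.  313.2]
green [0.35741924 0.10488268 0.01      ]
```

View pics/w1.png

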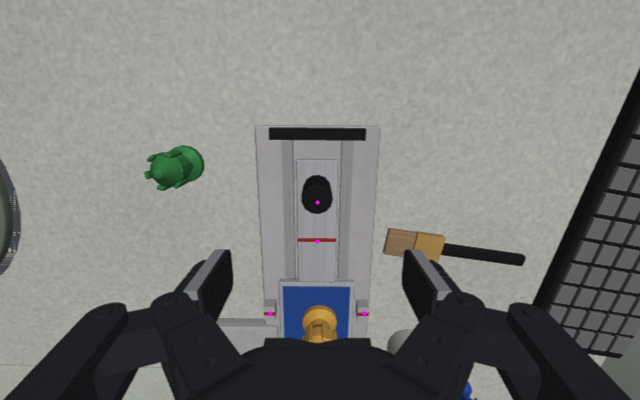

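The projected knob, tray line and index marks land on the real ones: knob at (317,200), line at (317,240), index marks at y≈313. The green look-alike is well clear, so I'll descend and close.

Call:
move_arm --plan '[[[0,0,0.9,0,0,0,1],[0,0,0.9,0,0,0,1],[0,0,0.9,0,0,0,1],[0,0,0.9,0,0,0,1],[0,0,0.9,0,0,0,1],[0,0,0.8,0,0,0,1],[0,0,0,0,0,0,1],[0,0,0,0,0,0,-1],[0,0,0,0,0,0,-1],[0,0,0,0,0,0,-1]]]' --grip_force 50

```text
clock: 2.15
position: [0.4945, 0.1036, 0.0588]
tool_rot: [3.14, -0.0, 1.742]
force: [-0.3, -1.1, -0.0]
grip_width: 0.0442
finger_force: 0.0
```

Call:
move_arm --plan '[[[0,0,0,0,0,0,-1],[0,0,0,0,0,0,-1],[0,0,0,0,0,0,-1],[0,0,0,0,0,0,-1],[0,0,0,0,0,0,-1],[0,0,0,0,0,0,-1],[-0.05,0,0,0,0,0,-1],[-0.1,0,0,0,0,0,-1],[-0.15,0,0,0,0,0,-1],[-0.2,0,0,0,0,0,-1]]]'

```text
clock: 3.15
position: [0.4953, 0.0939, 0.0588]
tool_rot: [-3.141, -0.0, 1.743]
force: [-7.9, -0.2, 17.8]
grip_width: 0.0253
finger_force: 48.1
```

Call:
move_arm --plan '[[[-0.3,0,0,0,0,0,-1],[-0.4,0,0,0,0,0,-1],[-0.5,0,0,0,0,0,-1],[-0.55,0,0,0,0,0,-1],[-0.6,0,0,0,0,0,-1],[-0.6,0,0,0,0,0,-1],[-0.5,0,0,0,0,0,-1],[-0.4,0,0,0,0,0,-1],[-0.3,0,0,0,0,0,-1],[-0.15,0,0,0,0,0,-1]]]'

```text
clock: 4.15
position: [0.5097, 0.0082, 0.0587]
tool_rot: [-3.14, 0.0, 1.742]
force: [-10.1, -0.2, 19.6]
grip_width: 0.0254
finger_force: 48.4
```

```bash
python3 - <<'E'
from workcell import *
import cv2
f=grab_frame("wrist");a=f["color"][180:345,200:430,::-1]
s=observe();print(s["position"],s["force"],s["grip_width"])
cv2.imwrite("pics/w2.png",cv2.resize(a,None,fx=3.4,fy=3.4,interpolation=cv2.INTER_CUBIC))
E
```

```text
[0.50972207 0.00783904 0.05873793] [-9.21080411 -3.29869592 19.43242242] 0.025100127558464767
```

View pics/w2.png

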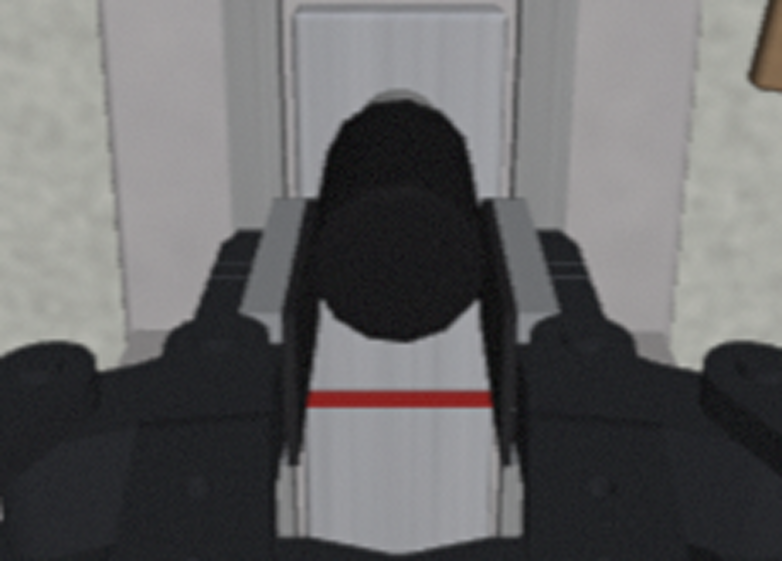

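The grip holds and the tray line is visible at crop (400,399), but the fingers hide the index marks. I'll compute the offset numerically, using the index-mark rows detected in the first wrist picture.

```bash
cat >> h.py <<'E'
def back(uv,z,T,K,p,r):
    c=T[:3,:3]@np.linalg.inv(K)@[*uv,1];Rw=R.from_euler("xyz",r).as_matrix()
    o=Rw@T[:3,3]+p;d=Rw@c;return o+d*(z-o[2])/d[2]
def mic(W,x=.5397,y=-.1608,a=.1714): return R.from_euler("z",-a).apply(np.array(W)-[x,y,0])
def reds(im):
    import cv2
    b,g,r=[im[:,:,i].astype(int) for i in range(3)]
    m=((r>90)&(r>1.8*g)&(r>1.8*b)).astype(np.uint8)
    n,_,st,ce=cv2.connectedComponentsWithStats(m);return [(ce[i].round(1),st[i,4]) for i in range(1,n) if st[i,4]>3]
E
python3 - <<'E'
from h import *
import cv2
w=dict(np.load("w1.npz"));print(reds(cv2.imread("pics/w1.png")))
for uv,z in(((317,240),.034),): print(mic(back(uv,z,**w)))
im=cv2.imread("pics/w1.png")[295:330,255:380]; 
for u in (270,364):
    c=im[:,u-255-8:u-255+9].astype(int); e=c[:,:,2]-c[:,:,1]; print(u,[(295+i,int(v)) for i,v in enumerate(e.max(1)) if v>25])
from workcell import *
s=observe();f=grab_frame("wrist");L=reds(f["color"][:,:,::-1]);print(L)
for uv,n in L: print(mic(back(uv,.034,np.array(f["tool_from_camera"]),f["intrinsics"],s["position"],s["tool_rot"])))
g=grab_frame("scene")["color"][:,:,::-1];cv2.imwrite("pics/s2.png",g);print(reds(g))
E
```

```text
[(array([306.3, 240. ]), np.int32(55)), (array([327., 240.]), np.int32(51)), (array([265.8, 313.6]), np.int32(9)), (array([273.2, 313.6]), np.int32(5)), (array([359.9, 314.1]), np.int32(16)), (array([366.3, 314.3]), np.int32(6))]
[-1.51925763e-04  2.05524348e-01  3.40000000e-02]
270 [(311, 255), (312, 255), (313, 255), (314, 255), (315, 255)]
364 [(311, 255), (312, 255), (313, 255), (314, 255), (315, 255)]
[(array([317., 297.]), np.int32(267))]
[-0.0009617   0.10883634  0.034     ]
[(array([269.3, 196.3]), np.int32(27)), (array([296.1, 242.1]), np.int32(70))]
```

Call:
move_arm --plan '[[[-0.1,0,0,0,0,0,-1],[-0.13,0,0,0,0,0,-1],[0,0,0,0,0,0,-1],[0,0,0,0,0,0,-1],[0,0,0,0,0,0,1],[0,0,0,0,0,0,1],[0,0,0,0,0,0,1],[0,0,0,0,0,0,1],[0,0,0,0,0,0,1],[0,0,0,0,0,0,1]]]'

```text
clock: 5.3
position: [0.5113, 0.0045, 0.058]
tool_rot: [-3.142, -0.0, 1.742]
force: [0.2, -0.4, 0.4]
grip_width: 0.0854
finger_force: 0.0
```

Call:
move_arm --plan '[[[0,0,-0.5,0,0,0,1],[0,0,-1,0,0,0,1],[0,0,-1,0,0,0,1],[0,0,-1,0,0,0,1],[0,0,-1,0,0,0,1],[0,0,-1,0,0,0,1],[0,0,-1,0,0,0,1],[0,0,-1,0,0,0,1],[0,0,-1,0,0,0,1],[0,0,-0.5,0,0,0,1]]]'

```text
clock: 6.3
position: [0.5117, 0.0045, 0.2402]
tool_rot: [3.139, 0.0, 1.742]
force: [0.3, -0.7, 0.8]
grip_width: 0.0853
finger_force: 0.0
```

```bash
python3 - <<'E'
from workcell import *
from h import *
import cv2
s=observe();f=grab_frame("wrist");im=f["color"][:,:,::-1];cv2.imwrite("pics/w3.png",im)
print(s["position"],s["tool_rot"],s["grip_width"])
for uv,n in reds(im): print(uv,n,[mic(back(uv,z,np.array(f["tool_from_camera"]),f["intrinsics"],s["position"],s["tool_rot"])).round(4) for z in(.034,.03)])
E
```

```text
[0.51170565 0.00449579 0.24018153] [3.13931696e+00 1.99720702e-04 1.74247715e+00] 0.08527190094614803
[274.  215.5] 18 [array([-0.0582,  0.1063,  0.034 ]), array([-0.0588,  0.1049,  0.03  ])]
[356.8 216. ] 28 [array([0.0555, 0.1055, 0.034 ]), array([0.0561, 0.1041, 0.03  ])]
[315.  216.5] 62 [array([-0.0019,  0.1048,  0.034 ]), array([-0.0019,  0.1034,  0.03  ])]
```

View pics/w3.png

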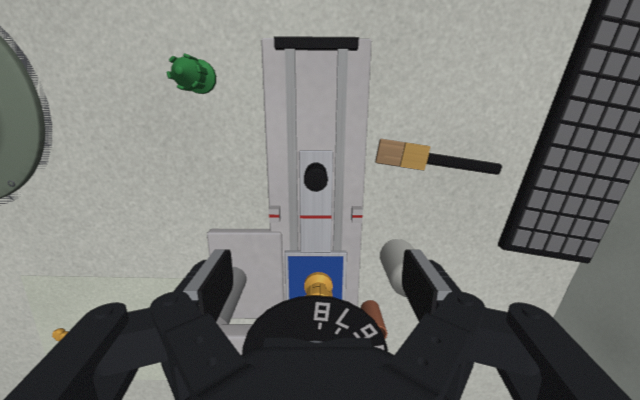

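The tray line is level with the index marks to within about 1 mm (line row 216.5, marks 215.5–216), and the finial stands on the tray. Next is the sleeve.

Call:
move_arm --plan '[[[-0.5,0,-0.2,0,0,0,1],[-1,0,-0.2,0,0,0,1],[-1,0,0,0,0,0,1],[-1,0,0,0,0,0,1],[-1,0,0,0,0,0,1],[-1,0,0,0,0,0,1],[-1,0,0,0,0,0,1],[-1,0,0,0,0,0,1],[-0.88,0,0,0,0,0,1],[0,0,0,0,0,0,1]]]'

```text
clock: 7.35
position: [0.5393, -0.1638, 0.2449]
tool_rot: [-3.14, 0.0, 1.739]
force: [-0.2, 0.4, -0.5]
grip_width: 0.0854
finger_force: 0.0
```

```bash
python3 - <<'E'
from workcell import *
from h import *
import cv2
s=observe();print(s["position"],mic(s["position"]),s["qpos"])
f=grab_frame("scene")["color"][:,:,::-1]
a=f[120:260,200:380]
g=grab_frame("side")["color"][165:305,230:410,::-1]
cv2.imwrite("pics/s3.png",cv2.resize(np.hstack([a,g]),None,fx=2.2,fy=2.2,interpolation=cv2.INTER_CUBIC))
E
```

```text
[ 0.53925762 -0.16380863  0.24493704] [-0.00094906 -0.00288909  0.24493704] [ 0.2301754   0.38433029 -0.05539705  1.71661936  0.02529625  1.04286037
  0.33447705]
```

View pics/s3.png

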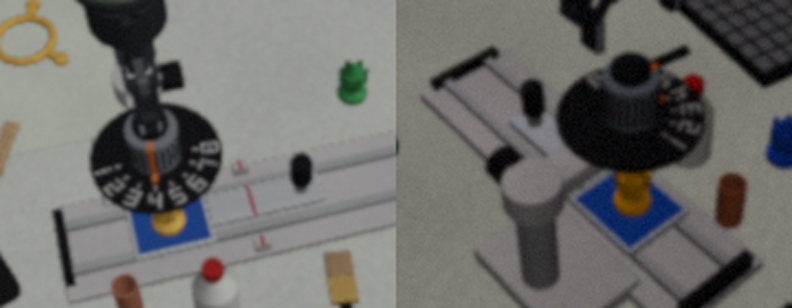

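```bash
python3 - <<'E'
from h import *
import cv2
p=np.array([.5393,-.1638,.258]);u=np.array([np.cos(.17),np.sin(.17),0])
for n in("side","scene"): print(n,proj(cam(n),[p-.05*u,p,p+.05*u,[.5397,-.1608,.239]]).round(0).tolist())
from workcell import *
g=grab_frame("side")["color"][100:240,270:430,::-1]
cv2.imwrite("pics/s4.png",cv2.resize(g,None,fx=4,fy=4,interpolation=cv2.INTER_CUBIC))
E
```

```text
side [[319.0, 198.0], [337.0, 187.0], [355.0, 177.0], [337.0, 193.0]]
scene [[261.0, 154.0], [265.0, 170.0], [269.0, 187.0], [267.0, 175.0]]
```

View pics/s4.png

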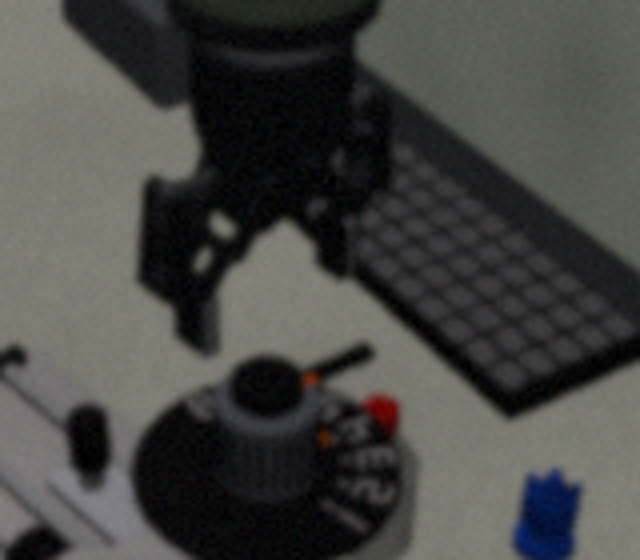

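In both views the open fingers straddle the cap, with the tips clear above it. I'll centre, descend and close.

Call:
move_arm --plan '[[[0.13,0.03,0,0,0,0,1],[0,0,0.6,0,0,0,1],[0,0,0.8,0,0,0,1],[0,0,0.8,0,0,0,1],[0,0,0.5,0,0,0,1],[0,0,0,0,0,0,1],[0,0,0,0,0,0,1],[0,0,0,0,0,0,-1],[0,0,0,0,0,0,-1],[0,0,0,0,0,0,-1]]]' --grip_force 70

```text
clock: 8.5
position: [0.5381, -0.1586, 0.193]
tool_rot: [-3.138, -0.0, 1.741]
force: [-20.7, 0.3, 22.6]
grip_width: 0.0541
finger_force: 69.0
```

Call:
move_arm --plan '[[[0,0,0,0,0,0,-1],[0,0,0,0,0,0,-1],[0,0,0,0,0,0,-1],[0,0,0,0,0,0,-1],[0,0,0,0,0,0,-1],[0,0,0,0,0,0,-1],[0,0,0,0,0,0,-1],[0,0,0,0,0,0,-1],[0,0,0,0,0,0,-1],[0,0,0,0,0,0,-1]]]'

```text
clock: 9.5
position: [0.5381, -0.1586, 0.193]
tool_rot: [-3.139, -0.0, 1.741]
force: [-19.7, 0.7, 21.8]
grip_width: 0.054
finger_force: 69.0
```

Call:
move_arm --plan '[[[0,-0.07,0,0,0,0,-1],[0,0,0,0,0,0,-1],[0,0,0,0,0,-0.6,-1],[0,0,0,0,0,-0.8,-1],[0,0,0,0,0,-0.8,-1],[0,0,0,0,0,-0.8,-1],[0,0,0,0,0,-0.8,-1],[0,0,0,0,0,-0.2,-1],[0,0,0,0,0,0,-1],[0,0,0,0,0,0,-1]]]'

```text
clock: 10.5
position: [0.5367, -0.1591, 0.1931]
tool_rot: [-3.139, -0.001, 2.16]
force: [-20.8, -0.9, 22.6]
grip_width: 0.0539
finger_force: 71.8
```

```bash
cat >> h.py <<'E'
def pointer(im,n="scene"):
    import cv2
    hsv=cv2.cvtColor(np.ascontiguousarray(im),cv2.COLOR_BGR2HSV)
    c=cam(n);a=.1714;o=np.array([.5397,-.1608,0]);best=[]
    M=R.from_euler("z",a)
    m=((hsv[...,0]<16)&(hsv[...,0]>3)&(hsv[...,1]>150)&(hsv[...,2]>90)).astype(np.float32)
    m=cv2.GaussianBlur(m,(0,0),.8)
    th=np.radians(np.arange(-84,85,2))
    sc=[]
    for t in th:
        P=[M.apply([r*np.cos(t),r*np.sin(t),z])+o for r,z in [(.034,.18),(.038,.18),(.03,.185),(.03,.2),(.03,.215)]]
        q=proj(c,P).round().astype(int);sc.append(m[q[:,1],q[:,0]].sum())
    i=np.argsort(sc)[::-1][:4];return [(int(round(np.degrees(th[k]))),round(float(sc[k]),2)) for k in i]
E
python3 - <<'E'
from workcell import *
from h import *
import cv2
s=observe();print(s["moment"],s["force"],s["qpos"][6])
print(pointer(cv2.imread("pics/scene0.png")))
print(pointer(grab_frame("scene")["color"][:,:,::-1]))
E
```

```text
[-0.13783693  4.33824004  0.02418305] [-20.83470069  -0.85160807  22.63149975] 0.693426257798326
[(-12, 3.84), (-10, 3.47), (-14, 3.33), (-8, 3.0)]
[(14, 3.99), (12, 3.91), (16, 3.54), (10, 3.47)]
```

The pointer went from -12° (4) to about 12–14° (5), as intended. One more step of 24°.

Call:
move_arm --plan '[[[0,0,0,0,0,-0.4,-1],[0,0,0,0,0,-0.8,-1],[0,0,0,0,0,-0.8,-1],[0,0,0,0,0,-0.8,-1],[0,0,0,0,0,-0.8,-1],[0,0,0,0,0,-0.4,-1],[0,0,0,0,0,0,-1],[0,0,0,0,0,0,-1],[0,0,0,0,0,0,-1],[0,0,0,0,0,0,-1]]]'

```text
clock: 11.55
position: [0.5357, -0.1601, 0.193]
tool_rot: [-3.137, -0.003, 2.578]
force: [-27.5, -4.9, 26.7]
grip_width: 0.0538
finger_force: 72.5
```

```bash
python3 - <<'E'
from workcell import *
from h import *
s=observe();print(s["moment"],s["force"],s["qpos"][6],s["tool_rot"])
print(pointer(grab_frame("scene")["color"][:,:,::-1]))
E
```

```text
[-1.06210498  5.84255419 -0.02494514] [-27.50181538  -4.92296967  26.68895249] 1.0648903415417548 [-3.13713436e+00 -3.05006944e-03  2.57801362e+00]
[(36, 3.9), (38, 3.9), (40, 3.84), (34, 3.64)]
```

Call:
move_arm --plan '[[[0,0,0,0,0,0,1],[0,0,0,0,0,0,1],[0,0,0,0,0,0,1],[0,0,0,0,0,0,1],[0,0,0,0,0,0,1],[0,0,-0.4,0,0,0,1],[0,0,-0.8,0,0,0,1],[0,0,-0.8,0,0,0,1],[0,0,-0.8,0,0,0,1],[0,0,-0.8,0,0,0,1]]]'

```text
clock: 12.6
position: [0.5388, -0.1582, 0.2653]
tool_rot: [3.141, 0.0, 2.58]
force: [-0.4, -0.3, -0.0]
grip_width: 0.0852
finger_force: 0.0
```

Call:
move_arm --plan '[[[0,0,-1,0,0,0,1],[0,0,-1,0,0,0,1],[0,0,-1,0,0,0,1],[0,0,-1,0,0,0,1],[0,0,-1,0,0,0,1],[0,0,0,0,0,0,1],[0,0,0,0,0,0,1],[0,0,0,0,0,0,1],[0,0,0,0,0,0,1],[0,0,0,0,0,0,1]]]'

```text
clock: 13.6
position: [0.5385, -0.1582, 0.3636]
tool_rot: [-3.141, -0.001, 2.58]
force: [-0.2, 0.5, -0.4]
grip_width: 0.0854
finger_force: 0.0
```

```bash
python3 - <<'E'
from workcell import *
from h import *
import cv2
f=grab_frame("scene")["color"][:,:,::-1];print(pointer(f),observe()["position"],observe()["force"])
g=grab_frame("side")["color"][165:305,230:410,::-1]
cv2.imwrite("pics/fin.png",cv2.resize(np.hstack([f[120:260,200:380],g]),None,fx=2.2,fy=2.2,interpolation=cv2.INTER_CUBIC))
E
```

```text
[(36, 4.03), (38, 4.03), (40, 3.97), (34, 3.69)] [ 0.53857864 -0.15823836  0.36364289] [-0.11711693  0.89204326 -0.42622704]
```

View pics/fin.png

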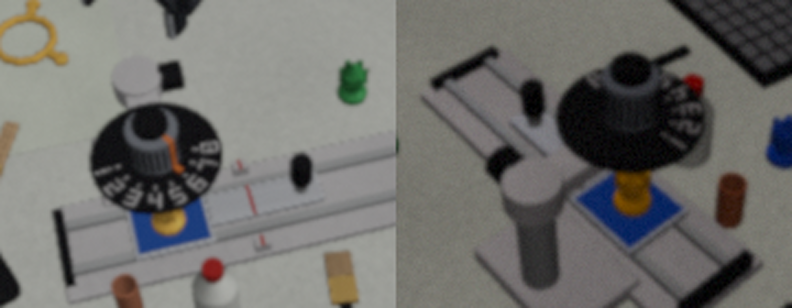

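The final picture shows the pointer tip at (180,168), pointing toward numeral 6. My fit gives 36–38°, and it is unchanged after release. The tray line is level with the index marks and the finial stands on the pad. I'm handing the job in.

```bash
python3 -c "
from workcell import *
print(job_done())"
```

```text
the job is handed in; nothing more can be done
None
```

The job is handed in after about 14 s of robot time: zoom sleeve at 6 (pointer measured at 36–38°), tray line within about 1 mm of the index lines, finial standing on the tray, and nothing else on the bench touched; no verdict came back from the judging.

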